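Snap the guard onto the set lamp

TASK

Take the aluminium guard frame off the slanted rack and snap it onto the set lamp that lies face up: push it straight down over the lamp's two hooks until both have clicked over its end bars and it sits flush, rib up, on the lamp. Press firmly but do not force it, let go, and leave the other things on the bench alone.

Things in the scene. Friction and masses are not known exactly. Their poses are not given: they have to be found in the camera images.
- cover_mid (a point): The loose aluminium guard, 140-250 g: open flat frame 200 x 110 x 8 mm with a cross bar in its middle carrying an upright grip rib 12 mm thick (along x), 95 mm long (along y), rising 36 mm above the frame. This point: on its centre axis, 22 mm above the underside, 22 mm below the rib's top. x along the 200 mm length, y along the rib, z out on the rib side. Turned half round it is the same.
- cover: The same guard; origin at the centre of its underside. End bars at x = 82 to 100 mm at both ends; open between them and the 22 mm wide cross bar, but for thin wires that obstruct nothing. At the start it lies on the sloping rack, underside on the board, x up the slope, so its z leans 26 degrees from vertical towards the robot.
- rack: Fixed plywood rack, 150 mm wide, on the left or the right: a board sloping up at 26 degrees, low end towards the robot with a 14 mm lip. Origin on the bench under its middle, x towards the high end, y along its width. Board's low edge 35 mm above the bench at x = -90 mm, high edge 129 mm above the bench.
- lamp_stand: Fixed steel foot of the lamp, on the side where the rack is not. Origin on the bench under its centre, x along the lamp's length. It carries the lamp head on springy mounts: the head starts to sink straight down at about 4 N, sinks 1 mm per further newton and meets a hard stop 12 mm down.
- lamp_seat (a point): Centre of the flat top face of the black lamp head (220 x 130 mm), 66 mm above the bench unloaded; x along its length, z up. The guard's underside rests here when home, x along x, either way round. Two low ribs, 5 mm high, along the long sides leave the guard 3 mm on each side (inner faces at y = +-58 mm). Pressing the guard home in its middle takes about 12 to 24 N.
- hook_a (a joint): Bend (rad) of the upright hook at the lamp's +x end: 0 at rest, grows inward, about 0.1 just before it clicks, 0 after. The hook stands just inside the guard's end bar: stalk x = 74.5 to 80.5 mm, 30 mm wide in y, top 25 mm above the seat; its ramped head juts out to x = 86 mm, flat catch 9.5 mm above the seat. The bar meets the ramp about 19 mm above the seat.
- hook_b (a joint): The same for the mirror-image hook at the lamp's -x end.
- jar: Bystander: amber glass jar, 72 mm across, 100 mm high, at the far side of the bench. Origin under it.
- hammer: Bystander: hammer lying at the left.
- rock: Bystander: small brown-grey sculpted rock, 116 mm wide, 88 mm high, at the right. Origin under it.
Mind the look-alikes: they are no part of the job. What is shaped like the cover but purple or turquoise is not meant.

How it is judged:
By the outcome, as a careful person would: the job done as asked, in the order asked, and still so for the second after the job is handed in, with the robot touching nothing.
It also fails if it takes over 51 s, if anything falls off the work surface, if the arm or the gripper's body presses on something with over 40 N, if the wrist force passes 120 N, or if a joint passes its speed limit or range.

ROBOT

A 6-joint arm with a two-finger parallel gripper is mounted at the origin on the work surface. World frame = base frame: x ahead of the robot, y to its left, z up, the work surface at z = 0. Lengths are in mm, angles in rad, forces in N, time in s.
With the tool pointing down it reaches from about 300 to 750 mm from the base axis. Payload 8.5 kg.
Tool frame: the origin (TCP) lies where the fingers leave the gripper's body, on its centre line; the fingertips stand 73 mm ahead of it and the grasp point (between the pads) lies 54 mm ahead of it; z points along the fingers, y is the line along which they close (so a half turn about z gives the same grasp; the last joint's range is limited). The gripper opens to 85 mm and grips with 20 to 120 N. Pads are 22 mm wide; open, the fingers measure 114 mm over their backs; the gripper's body (76 mm by 85 mm) begins 54 mm behind the grasp point. The pads swing forward as they close: fully open they stand 13 mm farther back than shut.
Start: joints at [1.126, 0.381, 1.297, -0, 1.464, -0.215], TCP at [125.273, 535.525, 303.922] pointing down, gripper open.
Joint ranges: [-3.11, 3.11], [-0.89, 2.33], [0.22, 2.48], [-1.42, 4.56], [0.17, 2.85], [-2.88, 2.88]. Speed limits (rad/s): [2.39, 2.39, 3.14, 3.14, 3.14, 3.14].

INTERFACE

Orientations are given as a unit quaternion [x, y, z, w].
In Python, from plant import * gives the robot as it stands.
- The arm moves only by the shell command python3 -m creep 'ROWS' [OPENING]. ROWS is JSON, a list of rows, each a list of 6 numbers: the shift along the tool's x, y, z in cm, then the turn, a rotation vector about the tool's x, y, z in degrees. In form: [[tx, ty, tz, rx, ry, rz], ...]. A call has 1 to 20 rows; each row shifts and turns the commanded pose from where the row before left it, along the tool's axes as they then stand; what a row does not reach is not made up. A row lasts 1/8 s, in which the tool goes at most 62.5 mm and 10.7 degrees, less where a joint would pass 70% of its speed; a pose out of reach is approached as far as the arm can. A call is refused whole if a number of a shift passes 6.25 or a number of a turn 10.7, either way. A call with a gripper value outside its range is refused whole. OPENING is the closure, from -1 (fully open) to 1 (shut), set as the call begins (- or left out, the last holds). The fingers move at their own pace and stop on an object; the grip force is fixed at half the most. Time passes only in rows, so rows that do not move let the fingers close. It gives the time, the measured TCP pose, the force, the opening and the grip force at its end, in the units of the state.
- observe(): the state, without advancing time (a new reading comes with each control period).
- snapshot(name): name is "scene" or "top" or "wrist"; returns a dict with "img" (384x512x3 uint8, red, green, blue), "camera_matrix" (3x3 intrinsics, pixels), "distortion" ([k1, k2, p1, p2, k3] as OpenCV has them; the pictures are not rectified), "extrinsics" (4x4, takes a point from world to camera coordinates); the wrist camera has in their place "T_tool_cam" (4x4, takes a point from camera to tool coordinates, whose origin is the TCP and whose axes are the flange's). Camera axes: x right, y down, z forward; pixel columns grow to the right and rows downward; lengths in mm; the calibration is good to about 2 mm. A picture is of the moment at which its call begins: read the wrist's pose just before it. There is no depth.
- job_done(): hands the job in; it is judged then, once.
Trained networks look in a picture, given as the dict that the camera call returned (one of the last four; its "shot" number tells which), for a name from the list of things; names that differ only in an ending like _2 or _b are one class to them, and where a whole thing is asked for, a point or a joint stands for the part that bears it (a point fixed in the world has none). Each returns a list of dicts, best first, with "confidence" (0 to 1); they miss things now and then, are a little off and sometimes report something else, mostly with a low value. They report only what shows in the picture. A call takes as long as a camera call. They do not tell look-alikes from the thing itself.
- look_for(target, picture): "rect" ([centre column, centre row, width, height] as shares, 0 to 1, of the picture: columns of its width, rows of its height, round what is visible of it).
- cut_out(target, picture): "pixels" (384x512 bool, what is visible of it) and "rect" ([centre column, centre row, width, height] as shares, 0 to 1, of the picture: columns of its width, rows of its height, round what is visible of it).
- spot_point(target, picture): "xy" ([column, row] as shares, 0 to 1, of the picture: columns of its width, rows of its height: a listed point, or the origin of a listed thing).
The state is a dict: "t": time; "joint_positions": joint angles; "dq": joint speeds; "effort": joint torques, N m; "eef_pos": TCP position; "ee_rot": TCP orientation; "wrist_force": force on the tool from outside, world axes, zero at the start; "ft_torque": the same for the moment, N m; "width": opening from 0.0 (shut) to 1.0 (fully open); "finger_force": force on a finger pad.
Only numpy, scipy, OpenCV 4.12 (cv2) and the standard library are available. Lean on these libraries where they do the work, as an engineer would, in place of code of your own. Each camera call takes 0.05 s, during which the arm holds its last target. There are 200 camera calls.

## Working session

There is one attempt and no reset: what is moved stays moved. The work goes in short steps, Python scripts to look and compute and a shell command to move; the robot and the scene stay as the last step left them, time stands still between calls to the robot, and variables do not carry over. Pictures are saved under pics/ and viewed, at most 13 in all, crops included, and the job is handed in when it is done.

```bash
ls; mkdir -p pics
python3 - <<'E'
from plant import *
import cv2,numpy as np
print({k:np.round(v,3) for k,v in observe().items()})
ims=[]
for n in ["scene","top"]:
    p=snapshot(n); ims.append(p["img"])
    print(n,np.round(p["camera_matrix"],1).tolist(),np.round(p["distortion"],3),np.round(p["extrinsics"],3).tolist())
    for t in ["cover_mid","cover","rack","lamp_stand","lamp_seat","hook_a","jar","rock","hammer"]:
        print(t,[(np.round(np.array(d["xy"])*[512,384],1).tolist(),round(d["confidence"],2)) for d in spot_point(t,p)][:4])
    cv2.imwrite(f"pics/{n}0.png",p["img"][:,:,::-1])
E
```

```text
pics
{'t': np.float64(0.0), 'joint_positions': array([ 1.126,  0.381,  1.298, -0.   ,  1.464, -0.215]), 'dq': array([ 0.   , -0.   ,  0.001, -0.002,  0.   , -0.002]), 'effort': array([ 2.0000e-03, -4.4845e+01, -2.3128e+01, -0.0000e+00,  5.0000e-03,
       -0.0000e+00]), 'eef_pos': array([125.227, 535.356, 303.322]), 'ee_rot': array([ 0.115,  0.993, -0.001, -0.   ]), 'wrist_force': array([-0.185, -0.194,  0.213]), 'ft_torque': array([ 0.015,  0.031, -0.087]), 'finger_force': np.float64(0.0), 'width': np.float64(0.998)}
scene [[371.4, 0.0, 258.4], [0.0, 371.4, 188.4], [0.0, 0.0, 1.0]] [0.017 0.    0.    0.    0.   ] [[0.133, 0.991, -0.001, -86.401], [0.558, -0.076, -0.826, -231.178], [-0.819, 0.109, -0.563, 1653.687], [0.0, 0.0, 0.0, 1.0]]
cover_mid [([190.8, 204.1], 0.92), ([272.1, 166.7], 0.72)]
cover [([188.5, 212.4], 0.75), ([273.6, 175.4], 0.64), ([200.5, 179.7], 0.63)]
rack [([192.1, 231.1], 0.84)]
lamp_stand [([322.2, 228.6], 0.84)]
lamp_seat [([325.1, 210.9], 0.59)]Traceback (most recent call last):
  File "<stdin>", line 9, in <module>
ValueError: it knows: cover, cover_mid, hammer, jar, lamp_seat, lamp_stand, rack, rock
```

Run:
```python
from plant import *
import cv2,numpy as np
for n in ["scene","top"]:
    p=snapshot(n)
    np.savez(f"{n}.npz",**{k:np.array(v) for k,v in p.items()})
    if n=="top": print(n,np.round(p["camera_matrix"],1).tolist(),np.round(p["distortion"],3),np.round(p["extrinsics"],3).tolist())
    for t in ["cover_mid","cover","rack","lamp_stand","lamp_seat","jar","rock"]:
        print(t,[(np.round(np.array(d["xy"])*[512,384],1).tolist(),round(d["confidence"],2)) for d in spot_point(t,p)][:4])
    cv2.imwrite(f"pics/{n}0.png",cv2.resize(p["img"][:,:,::-1],(800,600),interpolation=cv2.INTER_CUBIC))
```

```text
cover_mid [([189.4, 202.5], 0.95), ([272.2, 169.4], 0.81), ([200.9, 176.6], 0.68), ([320.6, 231.3], 0.67)]
cover [([272.6, 173.8], 0.95), ([189.4, 210.5], 0.8), ([200.1, 178.3], 0.73)]
rack [([192.5, 233.2], 0.67), ([266.8, 246.5], 0.51)]
lamp_stand [([323.0, 232.3], 0.8)]
lamp_seat [([324.1, 210.9], 0.82), ([188.7, 207.4], 0.3)]
jar [([266.4, 246.8], 0.84)]
rock [([120.8, 196.1], 0.94)]
top [[413.0, 0.0, 264.9], [0.0, 413.0, 191.4], [0.0, 0.0, 1.0]] [-0.133  0.     0.     0.     0.   ] [[0.015, -1.0, -0.007, 13.208], [-0.99, -0.014, -0.138, 532.402], [0.137, 0.009, -0.99, 1462.495], [0.0, 0.0, 0.0, 1.0]]
cover_mid [([311.2, 248.4], 0.79), ([324.8, 170.2], 0.76), ([241.0, 245.8], 0.64)]
cover [([312.8, 249.0], 0.87), ([326.4, 166.4], 0.59), ([240.9, 247.1], 0.56)]
rack [([321.7, 170.6], 0.69), ([219.9, 155.4], 0.31)]
lamp_stand [([216.3, 155.9], 0.94), ([323.7, 169.1], 0.37)]
lamp_seat [([215.0, 154.3], 0.73)]
jar [([265.9, 145.5], 0.93)]
rock [([387.3, 228.8], 0.67)]
```

View pics/scene0.png

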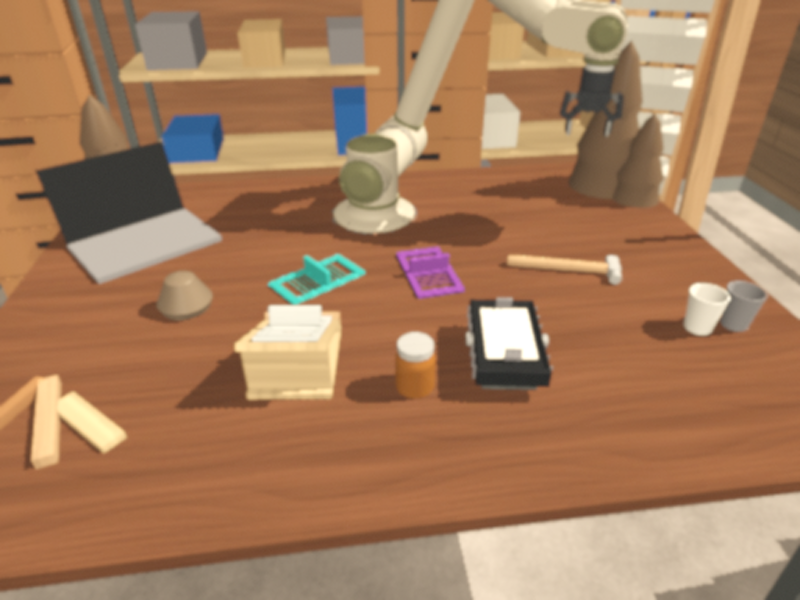

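View pics/top0.png

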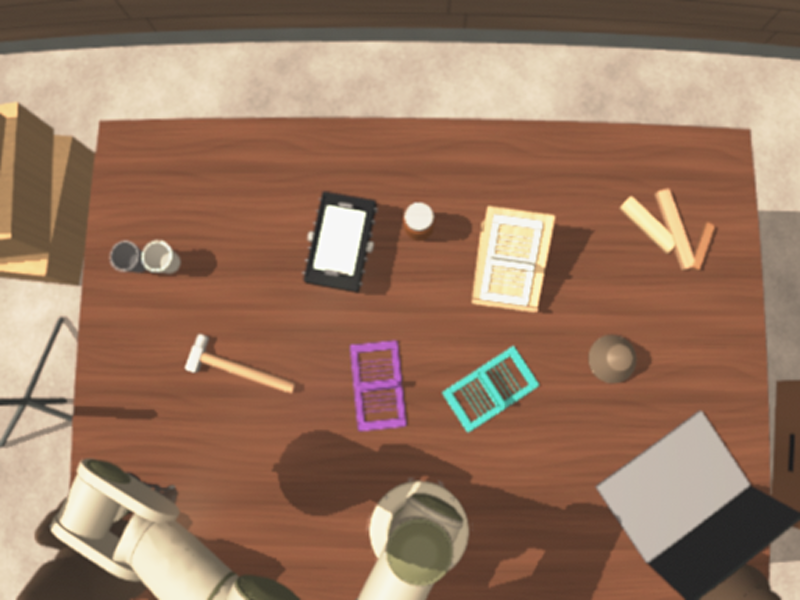

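The scene shows the bare-aluminium guard on the rack (scene ≈(295,330), top ≈(512,258) of 800x600). The lamp is at scene (508,340), top (340,240). The purple and turquoise ones lie nearer the robot. Next I work out the poses.

```bash
cat > h.py <<'E'
import numpy as np,cv2
from scipy.optimize import least_squares
from scipy.spatial.transform import Rotation as R
def load(n):
    d=np.load(n+".npz",allow_pickle=True); return d["camera_matrix"],d["distortion"],d["extrinsics"]
def proj(P,c):
    K,D,E=c; return cv2.projectPoints(np.asarray(P,float).reshape(-1,1,3),cv2.Rodrigues(E[:3,:3])[0],E[:3,3],K,D)[0][:,0]
def unproj(px,c,n,d):
    "pixels -> plane n.x=d"
    K,D,E=c; u=cv2.undistortPoints(np.asarray(px,float).reshape(-1,1,2),K,D)[:,0]
    r=np.c_[u,np.ones(len(u))]@E[:3,:3]; o=-E[:3,:3].T@E[:3,3]
    return o+r*((d-o@n)/(r@n))[:,None]
def tri(pts,cams,x0=(500,0,60)):
    f=lambda x:np.concatenate([proj([x],c)[0]-p for p,c in zip(pts,cams)])
    s=least_squares(f,x0); return s.x,s.fun
E
cat > m.py <<'E'
from plant import *
from h import *
cams={}
pts={}
want={"top":{"cover":(322,168),"lamp_stand":(216,155),"rack":(322,168)},"scene":{"cover":(189,207),"lamp_stand":(324,220),"rack":(190,220)}}
M={}
for n in ["top","scene"]:
    p=snapshot(n); c=(p["camera_matrix"],np.array(p["distortion"],float),np.array(p["extrinsics"])); c=(np.array(c[0]),c[1],c[2]); cams[n]=c
    for t,w in want[n].items():
        L=cut_out(t,p)
        best=min(L,key=lambda d:np.hypot(*(np.array(d["rect"][:2])*[512,384]-w))) if L else None
        if best: M[n,t]=best["pixels"]; print(n,t,best["confidence"],np.round(np.array(best["rect"])*[512,384,512,384],1),best["pixels"].sum())
    for t in ["cover_mid","cover","lamp_seat","lamp_stand","rack"]:
        w=want[n].get(t.replace("_mid","").replace("seat","stand"))
        L=[np.array(d["xy"])*[512,384] for d in spot_point(t,p)]
        L=[q for q in L if np.hypot(*(q-w))<25]
        if L: pts[n,t]=L[0]
np.save("masks.npy",M,allow_pickle=True)
for t in ["cover_mid","cover","lamp_seat","lamp_stand","rack"]:
    if ("top",t) in pts and ("scene",t) in pts: print(t,*[np.round(a,1) for a in tri([pts["top",t],pts["scene",t]],[cams["top"],cams["scene"]])])
def rect(px,n,d,ax):
    P=unproj(px,cams["top"],n,d); return P
from cv2 import minAreaRect
m=M["top","lamp_stand"]; ys,xs=np.nonzero(m)
P=unproj(np.c_[xs,ys],cams["top"],np.array([0,0,1.]),60)
print("lamp",minAreaRect(P[:,:2].astype(np.float32)))
if ("top","cover") in M:
  ys,xs=np.nonzero(M["top","cover"]); yaw=0
  q=tri([pts["top","cover_mid"],pts["scene","cover_mid"]],[cams["top"],cams["scene"]])[0]
  for i in range(4):
    F=R.from_euler("zy",[yaw,-26],degrees=True).as_matrix()
    o=q-14*F[:,2]
    P=(unproj(np.c_[xs,ys],cams["top"],F[:,2],F[:,2]@o)-o)@F
    r=minAreaRect(P[:,:2].astype(np.float32)); a=r[2]; a=(a+45)%90-45; yaw+=a
  print("cover yaw",yaw,r, F@[*r[0],0]+o)
E
python3 m.py
```

```text
top cover 0.57 [326.8 166.4  36.   56. ] 1071
top lamp_stand 0.88 [217.4 154.6  45.6  66.9] 2188
top rack 0.84 [328.2 166.2  56.7  69.1] 1929
scene cover 0.73 [186.4 207.9  48.1  24. ] 829
scene lamp_stand 0.68 [324.8 220.4  58.   58.6] 2768
scene rack 0.85 [185.5 227.9  63.5  54.1] 2377
lamp_seat [659.8 200.4  70.9] [ 2.8  0.7  2.3 -0.2]
lamp_stand [6.692e+02 2.002e+02 3.000e-01] [-0.3 -0.1 -0.3  0. ]
rack [ 616.1 -202.6   -4.1] [2.  0.  1.6 0.1]
lamp ((664.4229125976562, 194.9343719482422), (140.02090454101562, 227.8720703125), 81.63964080810547)Traceback (most recent call last):
  File "m.py", line 29, in <module>
    q=tri([pts["top","cover_mid"],pts["scene","cover_mid"]],[cams["top"],cams["scene"]])[0]
                                  ~~~^^^^^^^^^^^^^^^^^^^^^
KeyError: ('scene', 'cover_mid')
```

Run:
```python
from h import *
M=np.load("masks.npy",allow_pickle=True).item()
T=load("top");S=load("scene")
q,f=tri([(324.8,170.2),(190,203.3)],[T,S]); print("mid",q,f)
for key in ["cover","rack"]:
  ys,xs=np.nonzero(M["top",key]); yaw=-5
  for i in range(4):
    F=R.from_euler("zy",[yaw,-26],degrees=True).as_matrix()
    o=q-14*F[:,2]
    P=(unproj(np.c_[xs,ys],T,F[:,2],F[:,2]@o)-o)@F
    r=cv2.minAreaRect(P[:,:2].astype(np.float32)); a=(r[2]+45)%90-45; yaw+=a
  print(key,"yaw",yaw,r, F@[*r[0],0]+o)
# rack-model: z of cover mid at cover centre; cover axes
print(F)
```

```text
mid [ 602.87972172 -193.33058786   92.35488632] [0.97451714 0.0031555  0.79746259 0.03613672]
cover yaw -6.315241219554991 ((10.263885498046875, -2.6507797241210938), (206.509521484375, 117.3202896118164), 0.0) [ 617.92398396 -197.0942961    84.11603612]
rack yaw -6.588714599609375 ((10.404876708984375, -2.4896316528320312), (237.0670166015625, 161.23292541503906), 0.0) [ 618.05024057 -196.99764747   84.17761558]
[[ 0.89285786  0.10312896 -0.43837115]
 [-0.11474149  0.99339539  0.        ]
 [ 0.43547587  0.05029936  0.89879405]]
```

```bash
cat >> h.py <<'E'
def coverF(yaw,tilt): return R.from_euler("zy",[yaw,-tilt],degrees=True).as_matrix()
def toolR(F): return np.c_[F[:,1],F[:,0],-F[:,2]]
def plan(p,q,P,F):
    "shift first in present tool axes, then turn about tool axes"
    A=R.from_quat(q).as_matrix(); B=toolR(F)
    rv=np.degrees(R.from_matrix(A.T@B).as_rotvec())
    print("shift cm",np.round((A.T@(P-p))/10,3),"turn deg",np.round(rv,2),"shift after turn",np.round((B.T@(P-p))/10,3))
E
python3 - <<'E'
from plant import *
from h import *
o=observe(); F=coverF(-6.4,26)
plan(o["eef_pos"],o["ee_rot"],np.array([619,-198,78])+F[:,2]*190,F)
p=snapshot("wrist");print(np.round(p["T_tool_cam"],3).tolist(),np.round(p["camera_matrix"],1).tolist())
E
```

```text
shift cm [-56.672 -62.076   5.516] turn deg [-23.2  -16.38  81.69] shift after turn [-69.053  42.433  22.95 ]
[[-0.0, -0.956, -0.292, 74.449], [1.0, -0.0, 0.0, 0.275], [-0.001, -0.292, 0.956, -69.775], [0.0, 0.0, 0.0, 1.0]] [[277.2, 0.0, 255.9], [0.0, 277.2, 193.9], [0.0, 0.0, 1.0]]
```

```bash
python3 -m creep '[[-3.78,-4.14,0.37,0,0,0],[-3.78,-4.14,0.37,0,0,0],[-3.78,-4.14,0.37,0,0,0],[-3.78,-4.14,0.37,0,0,0],[-3.78,-4.14,0.37,0,0,0],[-3.78,-4.14,0.37,0,0,0],[-3.78,-4.14,0.37,0,0,0],[-3.78,-4.14,0.37,0,0,0],[-3.78,-4.14,0.37,0,0,0],[-3.78,-4.14,0.37,0,0,0],[-3.78,-4.14,0.37,0,0,0],[-3.78,-4.14,0.37,0,0,0],[-3.78,-4.14,0.37,0,0,0],[-3.78,-4.14,0.37,0,0,0],[-3.78,-4.14,0.37,0,0,0]]' -1
python3 -m creep '[[0,0,0,-2.58,-1.82,9.08],[0,0,0,-2.58,-1.82,9.08],[0,0,0,-2.58,-1.82,9.08],[0,0,0,-2.58,-1.82,9.08],[0,0,0,-2.58,-1.82,9.08],[0,0,0,-2.58,-1.82,9.08],[0,0,0,-2.58,-1.82,9.08],[0,0,0,-2.58,-1.82,9.08],[0,0,0,-2.58,-1.82,9.08],[0,0,0,0,0,0],[0,0,0,0,0,0]]'
python3 - <<'E'
from plant import *
from h import *
o=observe(); F=coverF(-6.4,26)
plan(o["eef_pos"],o["ee_rot"],np.array([619,-198,78])+F[:,2]*190,F)
p=snapshot("wrist")
np.savez("w1.npz",img=p["img"],K=p["camera_matrix"],D=p["distortion"],T=p["T_tool_cam"],pos=o["eef_pos"],rot=o["ee_rot"])
for t in ["cover_mid","cover","rack"]: print(t,[(np.round(np.array(d["xy"])*[512,384],1).tolist(),round(d["confidence"],2)) for d in spot_point(t,p)][:3])
cv2.imwrite("pics/w1.png",cv2.resize(p["img"][:,:,::-1],(800,600),interpolation=cv2.INTER_CUBIC))
E
```

```text
t: 3.92
eef_pos: [536.6, -200.1, 248.3]
ee_rot: [0.115, 0.993, -0.0, 0.0]
wrist_force: [0.8, 0.2, 0.5]
width: 0.998
finger_force: 0.0
t: 5.3
eef_pos: [536.0, -198.4, 248.5]
ee_rot: [0.726, 0.65, 0.168, 0.15]
wrist_force: [-0.8, 0.3, 0.2]
width: 1.001
finger_force: 0.0
shift cm [ 0.038 -0.024 -0.035] turn deg [-0.02 -0.02  0.15] shift after turn [ 0.038 -0.025 -0.035]
cover_mid []
cover []
rack [([230.3, 179.0], 0.72)]
```

View pics/w1.png

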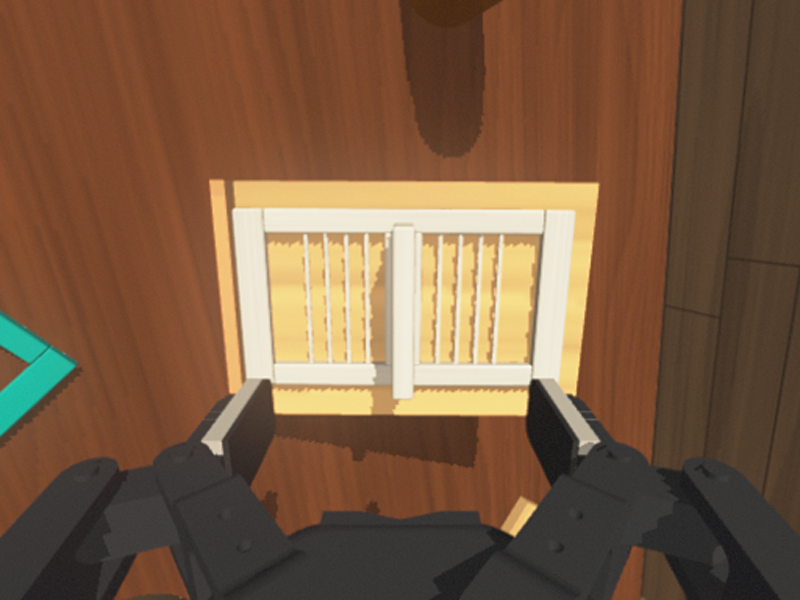

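The wrist picture shows the guard square on. Frame corners are ≈(233,209), (575,210), (559,385), (247,385) and the rib top runs from (403,225) to (403,398). I fit the pose from those.

```bash
cat > pnp.py <<'E'
from h import *
d=np.load("w1.npz")
px=np.array([[233,209],[575,210],[559,385],[247,385],[393,225],[414,225],[412,398],[393,398]])*0.64-0.2
ob=np.array([[-100,55,8],[100,55,8],[100,-55,8],[-100,-55,8],[-6,47.5,44],[6,47.5,44],[6,-47.5,44],[-6,-47.5,44.]])
A=R.from_quat(d["rot"]).as_matrix(); T=d["T"]
F0=coverF(-6.4,26)
def f(x,full=False):
    F=coverF(x[3],x[4]); W=ob@F.T+x[:3]
    t=(W-d["pos"])@A; c=(t-T[:3,3])@T[:3,:3]
    u=cv2.projectPoints(c.reshape(-1,1,3),np.zeros(3),np.zeros(3),d["K"],d["D"])[0][:,0]
    return (u-px).ravel()
for fix in (0,1):
    g=(lambda x:f(x)) if not fix else (lambda x:f([*x,26]))
    s=least_squares(g,[619,-198,78,-6.4,26][:5-fix]); print(np.round(s.x,2),np.round(s.fun,1))
x=s.x; F=coverF(x[3],26)
plan(d["pos"],d["rot"],x[:3]+F[:,2]*(32+54),F)
E
python3 pnp.py
```

```text
[ 621.38 -198.68   77.39   -6.39   26.09] [-2.4 -1.   1.7 -1.1 -1.2 -2.3  0.9 -2.8 -0.8  2.4  1.1  2.4  1.1  0.6
 -0.4  0.5]
[ 621.36 -198.68   77.38   -6.4 ] [-2.4 -1.   1.6 -1.1 -1.3 -2.3  0.8 -2.7 -0.8  2.4  1.2  2.4  1.1  0.6
 -0.4  0.5]
shift cm [-0.013  0.17  10.525] turn deg [-0.02 -0.02  0.15] shift after turn [-9.0000e-03  1.6700e-01  1.0525e+01]
```

```bash
python3 -m creep '[[0,0.17,1.5,0,0,0.15],[0,0,1.5,0,0,0],[0,0,1.5,0,0,0],[0,0,1.5,0,0,0],[0,0,1.5,0,0,0],[0,0,1.5,0,0,0],[0,0,1.0,0,0,0],[0,0,0.4,0,0,0],[0,0,0,0,0,0],[0,0,0,0,0,0]]' -1
python3 - <<'E'
from plant import *
from h import *
o=observe(); F=coverF(-6.4,26)
print((o["eef_pos"]-[621.36,-198.68,77.38])@F)
p=snapshot("wrist")
cv2.imwrite("pics/w2.png",p["img"][:,:,::-1])
E
```

```text
t: 6.75
eef_pos: [583.1, -198.6, 156.2]
ee_rot: [0.727, 0.648, 0.168, 0.15]
wrist_force: [0.1, -0.2, 0.1]
width: 1.003
finger_force: 0.0
[ 0.11849809  0.13129415 87.61291934]
```

View pics/w2.png

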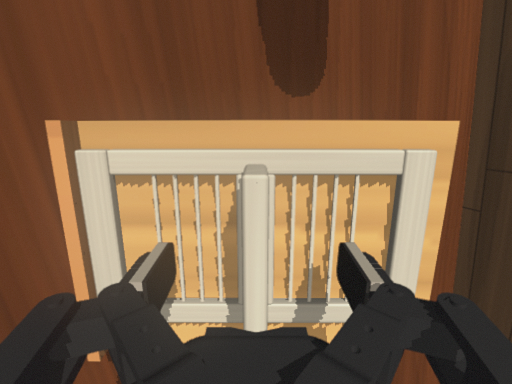

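The rib (column 255) is centred between the pads (158 and 355), so I close.

```bash
python3 -m creep '[[0,0,0,0,0,0],[0,0,0,0,0,0],[0,0,0,0,0,0],[0,0,0,0,0,0],[0,0,0,0,0,0],[0,0,0,0,0,0],[0,0,0,0,0,0],[0,0,0,0,0,0]]' 1
python3 -m creep '[[0,0,-0.3,0,0,0],[0,0,-1,0,0,0],[0,0,-1.5,0,0,0],[0,0,-2,0,0,0],[0,0,-2,0,0,0],[0,0,-2,0,0,0],[0,0,-2,0,0,0],[0,0,-2,0,0,0],[0,0,-2,0,0,0],[0,0,0,0,0,0],[0,0,0,0,0,0]]'
python3 - <<'E'
from plant import *
from h import *
o=observe();p=snapshot("wrist")
cv2.imwrite("pics/w3.png",p["img"][:,:,::-1])
plan(o["eef_pos"],o["ee_rot"],np.array([661,198,66+250.]),coverF(-8.4,0))
E
```

```text
t: 7.8
eef_pos: [583.0, -198.5, 155.8]
ee_rot: [0.727, 0.648, 0.168, 0.15]
wrist_force: [-3.5, 0.2, 3.9]
width: 0.126
finger_force: 59.0
t: 9.18
eef_pos: [517.9, -198.4, 288.5]
ee_rot: [0.727, 0.648, 0.168, 0.15]
wrist_force: [0.7, -0.3, -1.2]
width: 0.127
finger_force: 59.2
shift cm [40.987  9.424  3.805] turn deg [25.77 -3.4   1.78] shift after turn [41.301  8.364 -2.75 ]
```

View pics/w3.png

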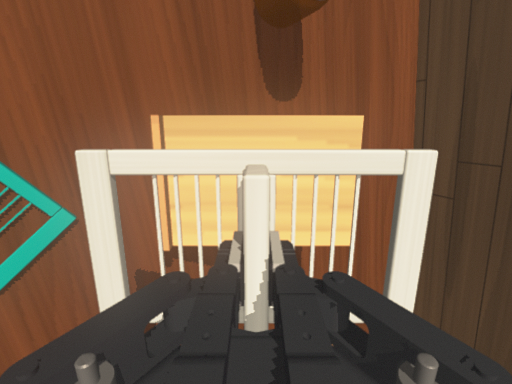

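The guard is held straight. Now I level it and carry it over the lamp.

```bash
python3 -m creep '[[0,0,0,6.44,-0.85,0.45],[0,0,0,6.44,-0.85,0.45],[0,0,0,6.44,-0.85,0.45],[0,0,0,6.44,-0.85,0.45],[4.13,0.84,-0.28,0,0,0],[4.13,0.84,-0.28,0,0,0],[4.13,0.84,-0.28,0,0,0],[4.13,0.84,-0.28,0,0,0],[4.13,0.84,-0.28,0,0,0],[4.13,0.84,-0.28,0,0,0],[4.13,0.84,-0.28,0,0,0],[4.13,0.84,-0.28,0,0,0],[4.13,0.84,-0.28,0,0,0],[4.13,0.84,-0.28,0,0,0],[0,0,0,0,0,0],[0,0,0,0,0,0],[0,0,0,0,0,0]]'
python3 - <<'E'
from plant import *
from h import *
o=observe();p=snapshot("wrist")
np.savez("w4.npz",img=p["img"],K=p["camera_matrix"],D=p["distortion"],T=p["T_tool_cam"],pos=o["eef_pos"],rot=o["ee_rot"])
print(o["wrist_force"],o["ft_torque"])
for t in ["lamp_stand","lamp_seat"]: print(t,[(np.round(np.array(d["xy"])*[512,384],1).tolist(),round(d["confidence"],2)) for d in spot_point(t,p)][:3])
cv2.imwrite("pics/w4.png",cv2.resize(p["img"][:,:,::-1],(800,600),interpolation=cv2.INTER_CUBIC))
plan(o["eef_pos"],o["ee_rot"],np.array([661,198,66+250.]),coverF(-8.4,0))
E
```

```text
t: 11.35
eef_pos: [661.6, 196.8, 316.5]
ee_rot: [0.757, 0.653, -0.0, 0.0]
wrist_force: [0.0, -1.0, -1.8]
width: 0.13
finger_force: 59.1
[ 0.04966096 -0.96971486 -1.80664343] [-0.01947236  0.05915506  0.06888553]
lamp_stand [([255.5, 255.4], 0.2)]
lamp_seat []
shift cm [ 0.109 -0.079  0.055] turn deg [ 0.01  0.02 -0.08] shift after turn [ 0.109 -0.079  0.055]
```

View pics/w4.png

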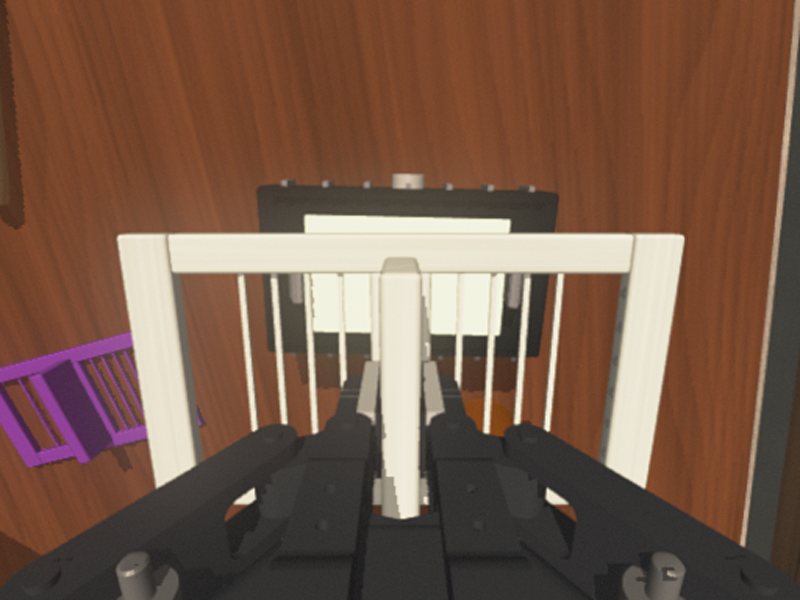

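The lamp is under the guard, with corners ≈(258,187), (557,194), (540,356), (269,351) and hooks at (297,290), (515,290). I enlarge it for an exact fit.

Run:
```python
import numpy as np,cv2
im=np.load("w4.npz")["img"][105:240,155:370,::-1]
im=(255*(im/255.)**0.5).astype(np.uint8)
cv2.imwrite("pics/w4c.png",cv2.resize(im,None,fx=3.7,fy=3.7,interpolation=cv2.INTER_CUBIC))
```

```text
(no output)
```

View pics/w4c.png

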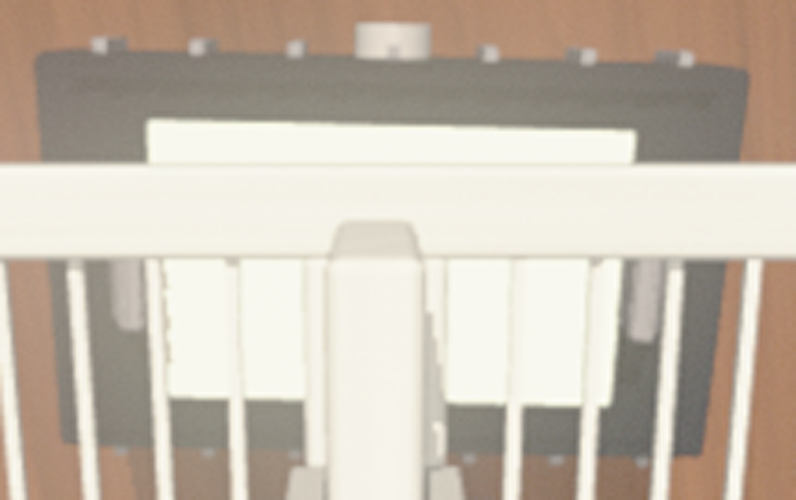

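```bash
cat > lamp.py <<'E'
from h import *
d=np.load("w4.npz"); A=R.from_quat(d["rot"]).as_matrix(); T=d["T"]
def pr(W):
    c=((W-d["pos"])@A-T[:3,3])@T[:3,:3]
    return cv2.projectPoints(c.reshape(-1,1,3),np.zeros(3),np.zeros(3),d["K"],d["D"])[0][:,0]
cr=lambda a:np.array(a)/3.7+[155,105]-0.3
sg=np.array([[-1,1],[1,1],[1,-1],[-1,-1]])
def fit(zc,use):
    def f(x):
        ob=np.r_[np.c_[sg*[110,65],[zc]*4],np.c_[sg*[x[3]/2,x[4]/2],[66]*4],[[-80,-15,91],[80,-15,91]]]
        W=ob@R.from_euler("z",x[2],degrees=True).as_matrix().T+[x[0],x[1],0]
        r=pr(W)-px; return (r*w[:,None]).ravel()
    px=cr([[38,52],[748,68],[702,455],[63,443],[148,119],[636,129],[612,406],[168,398],[130,330],[642,340]])
    w=np.array([1.]*4+[1]*4+[1]*2)*use
    s=least_squares(f,[661,198,-8,150,90]); print(zc,np.round(s.x,2),np.round(s.fun,1)); return s.x
fit(71,1); x=fit(66,1); fit(66,np.array([0]*4+[1]*6)); fit(66,np.array([1]*4+[0]*6)); fit(71,np.array([1]*4+[0]*6))
# guard in tool: TL,TR outer corners of top face and rib top corners
gp=np.array([[119,235],[683,234],[152,504-0],[383,270],[419,270]])*.64-.2
ob=np.array([[-100,55,8],[100,55,8],[-100,-55,8],[-6,47.5,44],[6,47.5,44.]])
def g(y,h=None):
    yw=-8.35 if h is None else y[3]
    C=A.copy(); F=np.c_[A[:,1],A[:,0],-A[:,2]]@R.from_euler("z",y[3],degrees=True).as_matrix()
    o=d["pos"]+A@[y[0],y[1],y[2]]
    return ((pr(ob@F.T+o)-gp)*np.array([1,1,0,1,1])[:,None]).ravel()
s=least_squares(g,[0,0,86,0]); print("guard in tool",np.round(s.x,2),np.round(s.fun,1))
E
python3 lamp.py
```

```text
71 [666.1  194.34  -9.64 149.39  91.38] [-3.5 -0.3  3.8 -0.5  2.7  2.8 -2.   2.8  0.5 -0.5 -0.4 -0.5 -0.8 -0.5
 -1.7 -0.6 -1.8 -0.2  3.1 -0.1]
66 [666.07 194.01  -9.64 149.44  91.49] [-2.  -0.2  2.2 -0.4  1.5  1.3 -0.8  1.4  0.5 -0.2 -0.4 -0.3 -0.8 -0.2
 -1.7 -0.3 -1.7  0.1  3.1  0.1]
66 [666.17 193.77  -9.51 149.47  91.56] [-0.   0.   0.  -0.   0.   0.  -0.   0.   0.5  0.1 -0.3 -0.2 -0.6 -0.1
 -1.5  0.  -1.5  0.5  3.2  0.2]
66 [665.89 194.38  -9.74 150.    90.  ] [-2.2 -0.6  2.1 -0.5  1.2  1.2 -1.1  1.   0.   0.  -0.   0.  -0.  -0.
 -0.  -0.  -0.  -0.   0.  -0. ]
71 [665.95 195.17  -9.74 150.    90.  ] [-3.7 -1.2  3.7 -1.1  2.4  2.3 -2.4  2.   0.  -0.  -0.  -0.  -0.  -0.
 -0.  -0.  -0.  -0.   0.  -0. ]
guard in tool [4.000e-02 4.300e-01 9.208e+01 9.000e-02] [ 0.6 -2.8 -0.7 -2.8  0.  -0.  -2.2  2.2  2.3  2.1]
```

Run:
```python
from plant import *
from h import *
o=observe()
plan(o["eef_pos"],o["ee_rot"],np.array([665.7,194.2,202.]),coverF(-9.6,0))
```

```text
shift cm [-0.216  0.436 11.488] turn deg [0.04 0.   1.13] shift after turn [-0.208  0.448 11.488]
```

```bash
python3 -m creep '[[-0.21,0.45,1.5,0,0,1.1],[0,0,2,0,0,0],[0,0,2,0,0,0],[0,0,2,0,0,0],[0,0,2,0,0,0],[0,0,1.5,0,0,0],[0,0,0.5,0,0,0],[0,0,0,0,0,0],[0,0,0,0,0,0]]'
python3 - <<'E'
from plant import *
from h import *
o=observe();p=snapshot("wrist")
np.savez("w5.npz",img=p["img"],K=p["camera_matrix"],D=p["distortion"],T=p["T_tool_cam"],pos=o["eef_pos"],rot=o["ee_rot"])
plan(o["eef_pos"],o["ee_rot"],np.array([665.7,194.2,202.]),coverF(-9.6,0))
im=p["img"][80:340,30:480,::-1]; im=(255*(im/255.)**0.5).astype(np.uint8)
cv2.imwrite("pics/w5.png",cv2.resize(im,None,fx=1.75,fy=1.75,interpolation=cv2.INTER_CUBIC))
E
```

```text
t: 12.62
eef_pos: [666.1, 195.0, 202.6]
ee_rot: [0.763, 0.646, 0.001, 0.001]
wrist_force: [-0.2, -0.3, -1.8]
width: 0.132
finger_force: 59.1
shift cm [-0.09  -0.025  0.057] turn deg [ 0.12 -0.02  0.08] shift after turn [-0.09  -0.024  0.057]
```

View pics/w5.png

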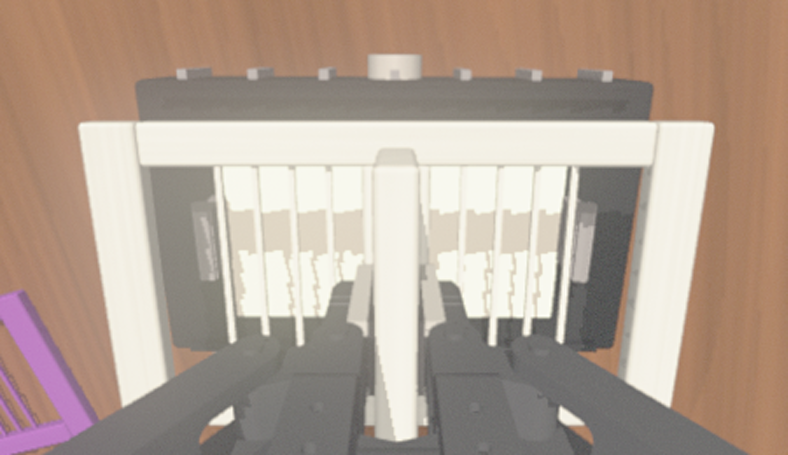

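The hooks (left ≈(205,240), right ≈(585,240)) lie symmetric about the rib (column 396), so x and yaw fit. I refit y at this close range.

```bash
cat > l5.py <<'E'
from h import *
d=np.load("w5.npz"); A=R.from_quat(d["rot"]).as_matrix(); T=d["T"]
def pr(W,dz):
    c=(W@A*1.0-T[:3,3])@T[:3,:3]+[0,0,dz]
    return cv2.projectPoints(c.reshape(-1,1,3),np.zeros(3),np.zeros(3),d["K"],d["D"])[0][:,0]
cr=lambda a:np.array(a)/1.75+[30,80]-.2
sg=np.array([[-1,1],[1,1],[1,-1],[-1,-1]])
lp=cr([[138,82],[652,86],[612,348],[176,348],[193,203],[597,203],[590,280],[203,280]])
gp=cr([[80,123],[712,123],[137,165],[650,165]])
lo=np.r_[np.c_[sg*[110,65],[66+L for L in(5,5,5,5)]],np.c_[sg*[86,15],[85]*4]]
go=np.array([[-100,55,8],[100,55,8],[-82,43,8],[82,43,8.]])
go=go[:2]; gp=gp[:2]
for dz in (0,2,4):
    def f(x):
        W=lo@R.from_euler("z",x[2],degrees=True).as_matrix().T+[x[0],x[1],0]-d["pos"]
        return (pr(W,dz)-lp).ravel()
    s=least_squares(f,[666,194,-9.6])
    def g(y):
        F=np.c_[A[:,1],A[:,0],-A[:,2]]@R.from_euler("z",y[2],degrees=True).as_matrix()
        return (pr((go@F.T+A@[y[0],y[1],y[3]])@np.eye(3),dz)-gp).ravel()
    q=least_squares(g,[0,0,0,88])
    t=A.T@(np.r_[s.x[:2],66]-d["pos"])
    print(dz,"lamp",np.round(s.x,2),"in tool",np.round(t,2),np.round(s.fun,1),"guard in tool",np.round(q.x,2),np.round(q.fun,1))
E
python3 l5.py
```

```text
0 lamp [666.13 193.79  -9.74] in tool [-1.2800e+00 -3.0000e-02  1.3657e+02] [-7.5 -1.1  8.1 -2.2  5.5  5.3 -4.8  4.8 -5.   3.   5.4  3.7  4.1 -2.1
 -5.7 -2.6] guard in tool [-1.450e+00  1.900e-01 -1.000e-02  9.097e+01] [-0. -0. -0. -0.]
2 lamp [666.14 193.88  -9.74] in tool [-1.1900e+00 -4.0000e-02  1.3657e+02] [-6.  -0.5  6.6 -1.7  4.5  4.5 -3.7  4.  -3.8  2.8  4.2  3.5  3.  -2.6
 -4.6 -3.2] guard in tool [-8.600e-01  1.900e-01 -1.000e-02  8.906e+01] [-0. -0.  0. -0.]
4 lamp [666.15 193.96  -9.74] in tool [-1.1000e+00 -5.0000e-02  1.3657e+02] [-4.5  0.   5.1 -1.2  3.4  3.6 -2.6  3.2 -2.6  2.7  3.   3.3  1.9 -3.1
 -3.5 -3.7] guard in tool [-2.800e-01  1.900e-01 -1.000e-02  8.715e+01] [ 0. -0.  0.  0.]
```

```bash
python3 -m creep '[[-0.04,-0.02,0.7,0,0,0],[0,0,0.7,0,0,0],[0,0,0.7,0,0,0],[0,0,0.4,0,0,0],[0,0,0.3,0,0,0],[0,0,0,0,0,0]]'; python3 -m creep '[[0,0,0.2,0,0,0],[0,0,0.2,0,0,0],[0,0,0.2,0,0,0],[0,0,0.2,0,0,0]]'; python3 -m creep '[[0,0,0.15,0,0,0],[0,0,0.15,0,0,0],[0,0,0.15,0,0,0],[0,0,0.15,0,0,0]]'
```

```text
t: 13.42
eef_pos: [665.6, 194.7, 173.6]
ee_rot: [0.763, 0.646, 0.0, 0.0]
wrist_force: [-1.1, 1.0, -3.3]
width: 0.127
finger_force: 59.1
t: 13.92
eef_pos: [665.8, 194.8, 166.4]
ee_rot: [0.763, 0.646, 0.001, 0.001]
wrist_force: [-1.1, 0.9, 5.7]
width: 0.134
finger_force: 60.1
t: 14.42
eef_pos: [665.9, 194.8, 160.8]
ee_rot: [0.763, 0.646, 0.001, 0.001]
wrist_force: [-0.3, -0.4, 8.4]
width: 0.127
finger_force: 60.5
```

```bash
for i in 1; do python3 -m creep '[[0,0,0.15,0,0,0],[0,0,0.15,0,0,0],[0,0,0,0,0,0]]'; done; python3 -m creep '[[0,0,0.15,0,0,0],[0,0,0.15,0,0,0],[0,0,0,0,0,0]]'; python3 -m creep '[[0,0,0.15,0,0,0],[0,0,0.15,0,0,0],[0,0,0,0,0,0]]'
```

```text
t: 14.8
eef_pos: [666.0, 194.8, 158.2]
ee_rot: [0.763, 0.646, 0.001, 0.001]
wrist_force: [-0.8, 1.4, 9.5]
width: 0.131
finger_force: 60.9
t: 15.18
eef_pos: [666.1, 194.8, 155.6]
ee_rot: [0.763, 0.646, 0.002, 0.001]
wrist_force: [-2.4, 0.8, 12.7]
width: 0.131
finger_force: 61.1
t: 15.55
eef_pos: [666.2, 194.8, 152.9]
ee_rot: [0.763, 0.646, 0.002, 0.001]
wrist_force: [-2.1, 0.0, 14.0]
width: 0.133
finger_force: 61.3
```

```bash
python3 -m creep '[[0,0,0.15,0,0,0],[0,0,0.1,0,0,0],[0,0,0,0,0,0]]'; python3 -m creep '[[0,0,0.1,0,0,0],[0,0,0.1,0,0,0],[0,0,0,0,0,0]]'
```

```text
t: 15.92
eef_pos: [666.0, 194.6, 149.1]
ee_rot: [0.763, 0.646, 0.001, 0.001]
wrist_force: [-1.1, -0.9, 6.8]
width: 0.13
finger_force: 60.5
t: 16.3
eef_pos: [666.1, 194.6, 147.4]
ee_rot: [0.763, 0.646, 0.001, 0.001]
wrist_force: [-1.8, -1.0, 8.3]
width: 0.132
finger_force: 60.7
```

```bash
python3 -m creep '[[0,0,0.1,0,0,0],[0,0,0.1,0,0,0],[0,0,0,0,0,0]]'
```

```text
t: 16.68
eef_pos: [666.1, 194.6, 145.7]
ee_rot: [0.763, 0.646, 0.001, 0.001]
wrist_force: [-2.7, -1.2, 10.0]
width: 0.13
finger_force: 61.0
```

Force fell from 14 N to 7 N at the click and now rises with the mount's stiffness. I press on to about 20 N to be sure of both hooks.

```bash
python3 -m creep '[[0,0,0.15,0,0,0],[0,0,0.15,0,0,0],[0,0,0.15,0,0,0],[0,0,0,0,0,0]]'; python3 -m creep '[[0,0,0.1,0,0,0],[0,0,0.1,0,0,0],[0,0,0,0,0,0]]'
```

```text
t: 17.18
eef_pos: [666.0, 194.6, 141.8]
ee_rot: [0.763, 0.646, 0.001, 0.001]
wrist_force: [-4.1, -2.3, 13.7]
width: 0.128
finger_force: 61.6
t: 17.55
eef_pos: [666.0, 193.9, 139.8]
ee_rot: [0.763, 0.646, 0.001, 0.001]
wrist_force: [-5.7, -4.7, 14.1]
width: 0.132
finger_force: 62.0
```

Run:
```python
from plant import *
from h import *
o=observe();print(o["wrist_force"],o["ft_torque"]);p=snapshot("wrist")
im=p["img"][80:340,30:480,::-1]; im=(255*(im/255.)**0.5).astype(np.uint8)
cv2.imwrite("pics/w6.png",cv2.resize(im,None,fx=1.75,fy=1.75,interpolation=cv2.INTER_CUBIC))
```

```text
[-5.72579271 -4.71419308 14.11368117] [-0.15552659  0.7812319   0.06632777]
```

View pics/w6.png

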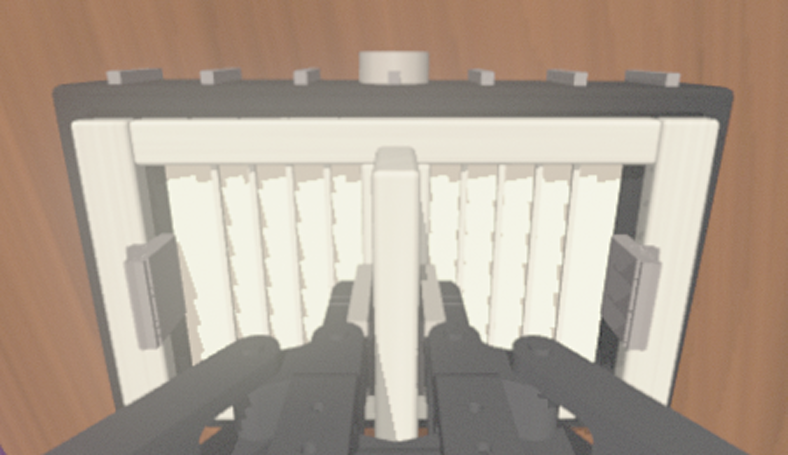

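Both hook heads (≈(140,295) and (645,295)) stand upright over the end bars, symmetric. I unload, check the force, and release.

```bash
python3 -m creep '[[0,0,-0.3,0,0,0],[0,0,-0.3,0,0,0],[0,0,-0.3,0,0,0],[0,0,-0.3,0,0,0],[0,0,0,0,0,0]]'
```

```text
t: 18.23
eef_pos: [666.0, 194.1, 150.3]
ee_rot: [0.763, 0.646, 0.001, 0.001]
wrist_force: [0.5, -3.0, 3.6]
width: 0.131
finger_force: 60.4
```

```bash
python3 -m creep '[[0,0,-0.15,0,0,0],[0,0,0,0,0,0]]'; python3 -m creep '[[0,0,0,0,0,0],[0,0,0,0,0,0],[0,0,0,0,0,0],[0,0,0,0,0,0],[0,0,0,0,0,0],[0,0,0,0,0,0]]' -1;  python3 -m creep '[[0,0,-1,0,0,0],[0,0,-2,0,0,0],[0,0,-2,0,0,0],[0,0,-2,0,0,0],[0,0,-2,0,0,0],[0,0,-2,0,0,0],[0,0,-2,0,0,0],[0,0,0,0,0,0],[0,0,0,0,0,0],[0,0,0,0,0,0]]'
python3 - <<'E'
from plant import *
from h import *
o=observe();p=snapshot("wrist")
np.savez("w7.npz",img=p["img"],K=p["camera_matrix"],D=p["distortion"],T=p["T_tool_cam"],pos=o["eef_pos"],rot=o["ee_rot"])
im=p["img"][60:340,60:450,::-1]; im=(255*(im/255.)**0.6).astype(np.uint8)
cv2.imwrite("pics/w7.png",cv2.resize(im,None,fx=2.05,fy=2.05,interpolation=cv2.INTER_CUBIC))
E
```

```text
t: 18.48
eef_pos: [665.8, 194.5, 151.2]
ee_rot: [0.763, 0.646, 0.0, 0.0]
wrist_force: [0.4, -2.6, 3.5]
width: 0.13
finger_force: 60.3
t: 19.23
eef_pos: [665.6, 194.6, 151.2]
ee_rot: [0.763, 0.646, 0.0, 0.0]
wrist_force: [0.1, 0.6, 0.0]
width: 1.004
finger_force: 0.0
t: 20.48
eef_pos: [665.4, 194.6, 280.2]
ee_rot: [0.763, 0.646, -0.001, -0.0]
wrist_force: [0.1, -0.6, 0.4]
width: 1.0
finger_force: 0.0
```

View pics/w7.png

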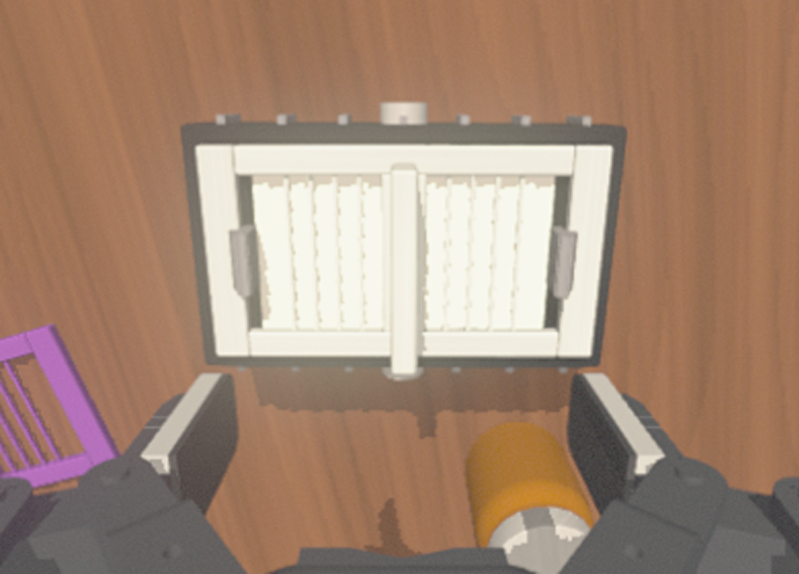

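Run:
```python
from h import *
d=np.load("w7.npz"); A=R.from_quat(d["rot"]).as_matrix(); T=d["T"]
cr=lambda a:np.array(a)/2.05+[60,60]-.25
sg=np.array([[-1,1],[1,1],[1,-1],[-1,-1]])
lp=cr([[182,127],[626,128],[601,365],[209,365]])
gp=cr([[197,146],[613,146],[592,357],[218,357]])
def fit(ob,px,x0):
    def f(x):
        W=ob@R.from_euler("zyx",[x[3],x[4],x[5]],degrees=True).as_matrix().T+x[:3]
        c=((W-d["pos"])@A-T[:3,3])@T[:3,:3]
        return (cv2.projectPoints(c.reshape(-1,1,3),np.zeros(3),np.zeros(3),d["K"],d["D"])[0][:,0]-px).ravel()
    s=least_squares(f,x0); return np.round(s.x,2),np.round(s.fun,1)
for z in (0,5): print("lamp",fit(np.c_[sg*[110,65.],[z]*4],lp,[666,194,66,-9.6,0,0]))
print("guard",fit(np.c_[sg*[100,55.],[8]*4],gp,[666,194,66,-9.6,0,0]))
```

```text
lamp (array([ 6.6604e+02,  1.9238e+02,  6.0040e+01, -9.4900e+00, -7.0000e-02,
        2.6000e-01]), array([ 0.2,  0.1,  0.3, -0.5, -0.6,  0.2, -0. ,  0.2]))
lamp (array([ 6.6604e+02,  1.9240e+02,  5.5040e+01, -9.4900e+00, -7.0000e-02,
        2.6000e-01]), array([ 0.2,  0.1,  0.3, -0.5, -0.6,  0.2, -0. ,  0.2]))
guard (array([ 6.6652e+02,  1.9376e+02,  6.4240e+01, -9.4900e+00,  1.3000e-01,
       -8.8000e-01]), array([ 0.1,  0.1,  0. ,  0. ,  0.1, -0.1, -0.1, -0.1]))
```

Run:
```python
import cv2,numpy as np
im=np.load("w7.npz")["img"]; a=im[100:250,140:260,::-1];b=im[100:250,265:385,::-1]
im=(255*(np.hstack([a,b])/255.)**0.7).astype(np.uint8)
cv2.imwrite("pics/w7c.png",cv2.resize(im,None,fx=3.3,fy=3.3,interpolation=cv2.INTER_CUBIC))
```

```text
(no output)
```

View pics/w7c.png

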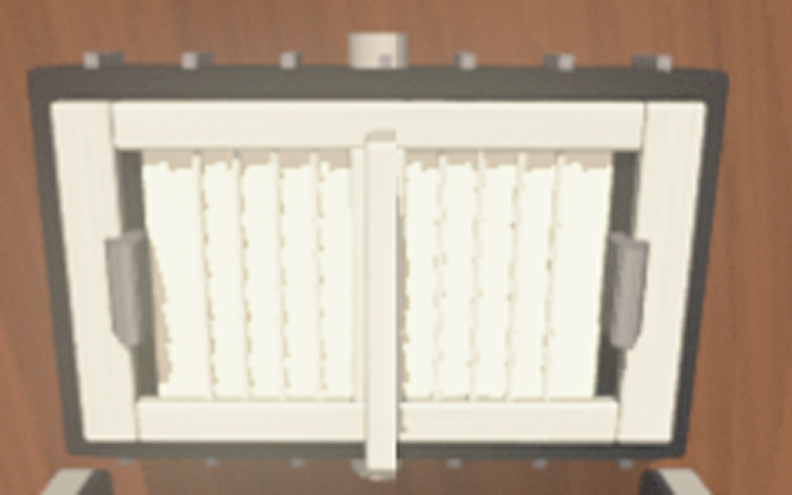

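The enlarged view shows both hook heads (≈(125,290) and (630,290)) hiding the end bars' inner edges, symmetric, with the guard centred between the ribs. The fitted end-to-end tilt is only 0.1°, and before release the force rose at the mount's 1 N/mm from the seat height. The guard is seated.

```bash
python3 -c "
from plant import *
print(job_done())"
```

```text
the job is handed in; nothing more can be done
None
```

The aluminium guard is snapped onto the lamp, with both hooks showing over its end bars and the gripper released and clear. The job was handed in at about 20 s; no verdict came back.

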